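# Unstack the castor wheels into their assembly nests

### The job

Five castor wheels with coloured tyres stand in two mixed stacks on the assembly bench. Take both stacks apart and lay each wheel the same way up, flat and fully down inside the lip of the nest of its own colour, ready for its axle; set the wheels down, do not drop or throw them.

Things in the scene. Friction and masses are not known exactly. Their poses are not given: they have to be found in the camera images.
- wheel_red: castor wheel with red tyre and grey hub, lying flat: solid disc 66 mm in diameter and 28 mm high, about 120 g. At the start at the bottom of a stack. Origin: centre of its underside; z is its axle, up. Grip it by the rim, from above. The nest lip reaches 5 mm up its side, so hold it with the fingertips at least 8 mm above its underside.
- wheel_blue: castor wheel with blue tyre and grey hub, lying flat: solid disc 66 mm in diameter and 28 mm high, about 120 g. At the start at the bottom of a stack. Origin: centre of its underside; z is its axle, up. Grip it by the rim, from above. The nest lip reaches 5 mm up its side, so hold it with the fingertips at least 8 mm above its underside.
- wheel_green: castor wheel with green tyre and grey hub, lying flat: solid disc 52 mm in diameter and 26 mm high, about 80 g. At the start on top of the red or the blue wheel. Origin: centre of its underside; z is its axle, up. Grip it by the rim, from above. The nest lip reaches 5 mm up its side, so hold it with the fingertips at least 8 mm above its underside.
- wheel_yellow: castor wheel with yellow tyre and grey hub, lying flat: solid disc 52 mm in diameter and 26 mm high, about 80 g. At the start on top of the red or the blue wheel. Origin: centre of its underside; z is its axle, up. Grip it by the rim, from above. The nest lip reaches 5 mm up its side, so hold it with the fingertips at least 8 mm above its underside.
- wheel_white: castor wheel with white tyre and grey hub, lying flat: solid disc 38 mm in diameter and 24 mm high, about 40 g. At the start on top of the green wheel. Origin: centre of its underside; z is its axle, up. Grip it by the rim, from above. The nest lip reaches 5 mm up its side, so hold it with the fingertips at least 8 mm above its underside.
- nest_red: red assembly nest, fixed: a round red dish on a square black plate 94 mm wide. Its floor is 6 mm above the origin (centre of the underside, on the table); a lip of inner diameter 82 mm, 4 mm thick, stands 5 mm above the floor (its top 11 mm above the table). z is up; the yaw does not matter.
- nest_blue: blue assembly nest, fixed: a round blue dish on a square black plate 94 mm wide. Its floor is 6 mm above the origin (centre of the underside, on the table); a lip of inner diameter 82 mm, 4 mm thick, stands 5 mm above the floor (its top 11 mm above the table). z is up; the yaw does not matter.
- nest_green: green assembly nest, fixed: a round green dish on a square black plate 80 mm wide. Its floor is 6 mm above the origin (centre of the underside, on the table); a lip of inner diameter 68 mm, 4 mm thick, stands 5 mm above the floor (its top 11 mm above the table). z is up; the yaw does not matter.
- nest_yellow: yellow assembly nest, fixed: a round yellow dish on a square black plate 80 mm wide. Its floor is 6 mm above the origin (centre of the underside, on the table); a lip of inner diameter 68 mm, 4 mm thick, stands 5 mm above the floor (its top 11 mm above the table). z is up; the yaw does not matter.
- nest_white: white assembly nest, fixed: a round white dish on a square black plate 66 mm wide. Its floor is 6 mm above the origin (centre of the underside, on the table); a lip of inner diameter 54 mm, 4 mm thick, stands 5 mm above the floor (its top 11 mm above the table). z is up; the yaw does not matter.

How it is judged:
At the end, for the whole second after the job is handed in: Every wheel lies at rest and the same way up in the nest of its own colour: centred within 10.5 mm, underside 3 to 8.5 mm above the nest's origin (on the floor, inside the lip), tilted less than 0.05 rad (horizontal distance between wheel_red and nest_red below 0.0105 m and z of wheel_red in the frame of nest_red between 0.003 and 0.0085 m and angle between each of wheel_red, wheel_blue, wheel_green, wheel_yellow, wheel_white's own z axis and vertical below 0.05 rad and linear speed of each of wheel_red, wheel_blue, wheel_green, wheel_yellow, wheel_white below 0.02 m/s and angular speed of each of wheel_red, wheel_blue, wheel_green, wheel_yellow, wheel_white below 0.2 rad/s and horizontal distance between wheel_blue and nest_blue below 0.0105 m and z of wheel_blue in the frame of nest_blue between 0.003 and 0.0085 m and horizontal distance between wheel_green and nest_green below 0.0105 m and z of wheel_green in the frame of nest_green between 0.003 and 0.0085 m and horizontal distance between wheel_yellow and nest_yellow below 0.0105 m and z of wheel_yellow in the frame of nest_yellow between 0.003 and 0.0085 m and horizontal distance between wheel_white and nest_white below 0.0105 m and z of wheel_white in the frame of nest_white between 0.003 and 0.0085 m); the robot touches nothing.
It fails at once if the red wheel is dropped or flung (moving faster than 0.7 m/s, as after a fall of 25 mm, while the fingers do not hold it) (linear speed of wheel_red above 0.7 m/s and contact force between the fingers and wheel_red below 0.02 N).
It fails at once if the blue wheel is dropped or flung (moving faster than 0.7 m/s, as after a fall of 25 mm, while the fingers do not hold it) (linear speed of wheel_blue above 0.7 m/s and contact force between the fingers and wheel_blue below 0.02 N).
It fails at once if the green wheel is dropped or flung (moving faster than 0.7 m/s, as after a fall of 25 mm, while the fingers do not hold it) (linear speed of wheel_green above 0.7 m/s and contact force between the fingers and wheel_green below 0.02 N).
It fails at once if the yellow wheel is dropped or flung (moving faster than 0.7 m/s, as after a fall of 25 mm, while the fingers do not hold it) (linear speed of wheel_yellow above 0.7 m/s and contact force between the fingers and wheel_yellow below 0.02 N).
It fails at once if the white wheel is dropped or flung (moving faster than 0.7 m/s, as after a fall of 25 mm, while the fingers do not hold it) (linear speed of wheel_white above 0.7 m/s and contact force between the fingers and wheel_white below 0.02 N).
It also fails if it takes over 118 s, if anything falls off the work surface, if the arm or the gripper's body presses on something with over 40 N, if the wrist force passes 120 N, or if a joint passes its speed limit or range.

### The arm

A 7-joint arm with a two-finger parallel gripper is mounted at the origin on the work surface. World frame = base frame: x ahead of the robot, y to its left, z up, the work surface at z = 0. Lengths are in m, angles in rad, forces in N, time in s.
With the tool pointing down it reaches from about 0.425 to 0.825 m from the base axis. Payload 3.6 kg.
Tool frame: the origin (TCP) lies between the finger pads; the fingertips stand 14 mm ahead of it and the grasp point (between the pads) lies 5 mm behind it; z points along the fingers, y is the line along which they close (so a half turn about z gives the same grasp; the last joint's range is limited). The gripper opens to 93 mm and grips with 3 to 60 N. Pads are 15 mm wide; open, the fingers measure 128 mm over their backs; the gripper's body (75 mm by 188 mm) begins 65 mm behind the grasp point.
Start: joints at [-1.327, 0.615, -0.013, 1.423, 0.008, 1.103, -0.04], TCP at [0.174, 0.626, 0.233] pointing down, gripper open.
Joint ranges: [-3.12, 3.12], [-0.3, 2.06], [-1.34, 1.32], [0.26, 2.42], [-1.36, 4.5], [0.01, 1.98], [-2.84, 2.84]. Speed limits (rad/s): [2.79, 2.79, 3.14, 3.14, 3.14, 3.14, 3.14].

### API

Orientations are given as a unit quaternion [x, y, z, w].
In Python, from cell import env gives the robot as it stands.
- The arm moves only by the tool drive_tool, never from a script. Its argument "motion" is a list of rows, each a list of 3 entries, a list of its own where there are three numbers: the shift along the tool's x, y, z in a scale on which 1.0 is 1 m, then the turn about the tool's z in normalised numbers (1 is pi rad), then the finger opening in m, from 0 to 0.093. A call has 1 to 8 rows; each row is the pose to reach, as a shift and turn from the pose commanded when the call began, along the tool's axes at that moment; what a row does not reach only later rows make up. A row lasts 1/8 s, in which the tool goes at most 62.5 mm and 10.7 degrees, less where a joint would pass 70% of its speed; a pose out of reach is approached as far as the arm can. Shift and turn numbers lie between -1 and 1, and a call with a number outside is refused. A call with a gripper value outside its range is refused whole. The fingers move at their own pace and stop on an object; the grip force is fixed at half the most. Time passes only in rows, so rows that repeat a pose let the fingers close. It gives the time, the measured TCP pose, the force, the opening and the grip force at its end, in the units of the state.
- env.read_state(): the state, without advancing time (a new reading comes with each control period).
- env.read_camera(name): name is "side" or "top"; returns (picture, depth): 400x640x3 uint8, blue, green, red; 400x640 float32, m along the optical axis (not along the pixel's ray), 0 where there is no reading.
- env.camera_model(name): a dict with "K" (3x3 intrinsics, pixels), "dist" ([k1, k2, p1, p2, k3] as OpenCV has them; the pictures are not rectified), "xyz" and "attitude" of the camera in the world. Camera axes: x right, y down, z forward; pixel columns grow to the right and rows downward; lengths in m; the calibration is good to about 2 mm. A picture is of the moment at which its call begins. camera_model takes no time and is no camera call.
- env.hand_in(): hands the job in; it is judged then, once.
The state is a dict: "t": time; "joint_pos": joint angles; "qvel": joint speeds; "joint_efforts": joint torques, N m; "tcp_pos": TCP position; "tool_rot": TCP orientation; "ft_force": force on the tool from outside, world axes, zero at the start; "ft_torque": the same for the moment, N m; "opening": opening from 0.0 (shut) to 1.0 (fully open); "finger_force": force on a finger pad.
Only numpy, scipy, OpenCV 4.12 (cv2) and the standard library are available. Lean on these libraries where they do the work, as an engineer would, in place of code of your own. Each camera call takes 0.05 s, during which the arm holds its last target. There are 200 camera calls.

## Working session

There is one attempt and no reset: what is moved stays moved. The work goes in short steps, Python scripts to look and compute and a tool call to move; the robot and the scene stay as the last step left them, time stands still between calls to the robot, and variables do not carry over. Pictures are saved under pics/ and viewed, at most 14 in all, crops included, and the job is handed in when it is done.

Besides the shell and the picture viewer there is one more tool, called after "Request:" as name(argument=value, ...), one argument or row to a line, values as JSON. drive_tool: Moves the arm, as the interface text tells. Its arguments: {"type":"object","properties":{"motion":{"type":"array"}},"required":["motion"]}

```bash
mkdir -p pics; ls
cat > a.py <<'E'
from cell import env
import cv2,json
s=env.read_state();print({k:s[k] for k in('t','tcp_pos','tool_rot','opening')})
for n in('top','side'):
    p,d=env.read_camera(n);cv2.imwrite(f'pics/{n}0.png',p)
    print(n,env.camera_model(n),d.min(),d.max())
E
python3 a.py
```

```text
pics
{'t': 0.0, 'tcp_pos': array([0.17369072, 0.62557274, 0.23150796]), 'tool_rot': array([ 1.34975192e-01,  9.90848168e-01, -1.25904383e-03, -1.40024031e-04]), 'opening': 1.0028810629761529}
top {'K': array([[494.08627888,   0.        , 319.99075109],
       [  0.        , 494.08627888, 204.45636821],
       [  0.        ,   0.        ,   1.        ]]), 'dist': array([-0.10189744,  0.        ,  0.        ,  0.        ,  0.        ]), 'xyz': array([4.24351170e-01, 9.72384740e-04, 1.58865311e+00]), 'attitude': array([ 0.71728704, -0.69580576,  0.02872376, -0.02299106])} 0.0 2.4644966
side {'K': array([[376.02678402,   0.        , 316.57635311],
       [  0.        , 376.02678402, 197.62309117],
       [  0.        ,   0.        ,   1.        ]]), 'dist': array([-0.04210718,  0.        ,  0.        ,  0.        ,  0.        ]), 'xyz': array([ 0.02497517, -0.8235473 ,  0.6372238 ]), 'attitude': array([ 0.82492146, -0.25037186,  0.13320428, -0.4889531 ])} 0.0 3.6445951
```

View pics/top0.png

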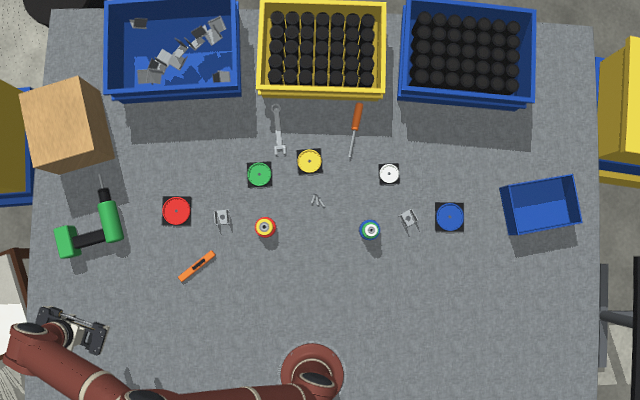

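View pics/side0.png

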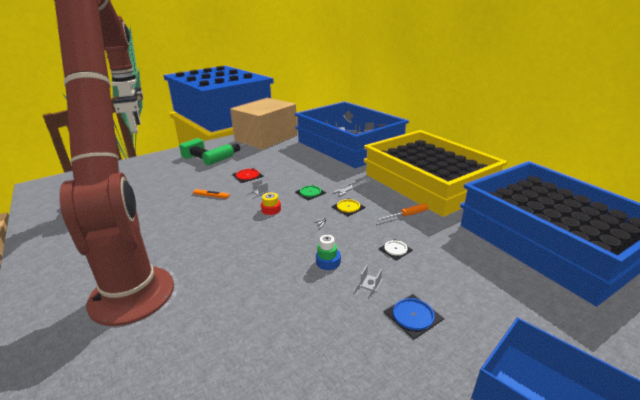

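The top view shows yellow on red at about (265,227) and white on green on blue at (370,230). The nests are red (177,211), green (259,174), yellow (309,161), white (389,173) and blue (450,217). The side view confirms both stacks.

```bash
cat > h.py <<'E'
from cell import env
import cv2,numpy as np
from scipy.spatial.transform import Rotation as R
def ray(name,uv,z):
    m=env.camera_model(name);uv=np.array(uv,float).reshape(-1,1,2)
    n=cv2.undistortPoints(uv,m['K'],m['dist']).reshape(-1,2)
    d=R.from_quat(m['attitude']).apply(np.c_[n,np.ones(len(n))])
    return m['xyz']+d*((z-m['xyz'][2])/d[:,2])[:,None]
def cloud(name,d):
    v,u=np.mgrid[:400,:640];m=env.camera_model(name)
    n=cv2.undistortPoints(np.stack([u,v],-1).reshape(-1,1,2).astype(float),m['K'],m['dist']).reshape(-1,2)
    P=R.from_quat(m['attitude']).apply(np.c_[n,np.ones(len(n))]*d.reshape(-1,1))+m['xyz']
    return P.reshape(400,640,3)
def mask(p,c):
    h=cv2.cvtColor(p,cv2.COLOR_BGR2HSV);H,S,V=cv2.split(h)
    if c=='white': return ((S<60)&(V>185)).astype(np.uint8)
    lo,hi={'red':(0,8),'blue':(100,125),'green':(50,85),'yellow':(22,35)}[c]
    m=(H>=lo)&(H<=hi)
    if c=='red': m|=H>172
    return (m&(S>110)&(V>60)).astype(np.uint8)
def blob(name,p,c,near,rad=40):
    """filled contour of colour c nearest the pixel"""
    cs,_=cv2.findContours(mask(p,c),cv2.RETR_EXTERNAL,cv2.CHAIN_APPROX_NONE)
    cs=[k for k in cs if cv2.contourArea(k)>25 and np.hypot(*(k.reshape(-1,2).mean(0)-near))<rad]
    if not cs:return None
    return max(cs,key=cv2.contourArea)
def circ(name,k,z):
    q=ray(name,k.reshape(-1,2),z)[:,:2]
    (c,r)=cv2.minEnclosingCircle(q.astype(np.float32));e=cv2.fitEllipse(q.astype(np.float32))
    return np.round(c,4),round(r,4),np.round(e[0],4),np.round(np.array(e[1])/2,4)
def go(*targets):
    s=env.read_state();r=R.from_quat(s['tool_rot'])
    print('tcp',np.round(s['tcp_pos'],4),'t',round(s['t'],2))
    for t in targets: print(t,'shift',np.round(r.inv().apply(np.array(t)-s['tcp_pos']),4))
E
cat > m.py <<'E'
from h import *
p,d=env.read_camera('top');P=cloud('top',d)
sp,sd=env.read_camera('side');Q=cloud('side',sd)
print('table z',np.median(P[240:280,290:340,2]),np.median(Q[300:350,200:300,2]))
for c,a,b in(('red',(177,211),(247,174)),('green',(259,174),(311,191)),('yellow',(309,161),(348,206)),('white',(389,173),(396,249)),('blue',(450,217),(414,314))):
    for n,im,x in(('top',p,a),('side',sp,b)):
        k=blob(n,im,c,np.array(x),15); print(c,n,circ(n,k,.011) if k is not None else None)
for lbl,px,z,spx in(('yellow',(265,227),.054,(270,199)),('white',(370,230),.078,(327,241))):
    k=blob('top',p,lbl,np.array(px),15)
    if k is not None: print(lbl,'wheel',circ('top',k,z))
    for n,C,x in(('top',P,px),('side',Q,spx)):
        w=C[x[1]-25:x[1]+26,x[0]-25:x[0]+26].reshape(-1,3)
        for lo,hi in((z-.006,z+.01),):
            s=w[(w[:,2]>lo)&(w[:,2]<hi)]
            if len(s):print('  ',n,len(s),'mean',s.mean(0).round(4),'mid',((s.min(0)+s.max(0))/2).round(4),'ext',(s.max(0)-s.min(0)).round(4))
cv2.imwrite('pics/c1.png',np.hstack([cv2.resize(p[205:255,240:290],(390,390),interpolation=0),cv2.resize(p[205:255,345:395],(390,390),interpolation=0)]))
E
python3 m.py
```

```text
table z -0.0003902143993147478 0.0009138835710686966
red top (array([0.5079, 0.4528]), 0.0466, array([0.5069, 0.4533]), array([0.0441, 0.0451]))
red side (array([0.5081, 0.4483]), 0.0529, array([0.5059, 0.448 ]), array([0.0462, 0.0489]))
green top (array([0.6333, 0.1897]), 0.0388, array([0.633 , 0.1897]), array([0.0365, 0.0375]))
green side (array([0.6328, 0.1858]), 0.0432, array([0.6317, 0.1847]), array([0.0381, 0.0399]))
yellow top (array([0.6811, 0.0292]), 0.0395, array([0.681 , 0.0295]), array([0.0376, 0.0379]))
yellow side (array([0.6793, 0.0251]), 0.0445, array([0.6788, 0.0253]), array([0.0385, 0.0428]))
white top (array([ 0.6486, -0.2295]), 0.0306, array([ 0.6488, -0.2291]), array([0.0291, 0.0295]))
white side (array([ 0.65  , -0.2297]), 0.0323, array([ 0.6497, -0.2303]), array([0.0297, 0.0303]))
blue top (array([ 0.5148, -0.4291]), 0.0468, array([ 0.5144, -0.4292]), array([0.0445, 0.0454]))
blue side (array([ 0.5118, -0.4303]), 0.0488, array([ 0.5123, -0.432 ]), array([0.0447, 0.047 ]))
yellow wheel (array([0.4634, 0.1619]), 0.0254, array([0.4632, 0.1617]), array([0.0234, 0.024 ]))
   top 202 mean [0.4628 0.1608 0.0543] mid [0.463  0.1618 0.0552] ext [0.047  0.0503 0.0141]
   side 119 mean [0.4612 0.1565 0.0547] mid [0.4625 0.1611 0.053 ] ext [0.0508 0.055  0.0099]
white wheel (array([ 0.4631, -0.1675]), 0.0196, array([ 0.4627, -0.1673]), array([0.0171, 0.0187]))
   top 113 mean [ 0.4626 -0.1657  0.0785] mid [ 0.4632 -0.1665  0.0783] ext [0.034  0.0346 0.0112]
   side 128 mean [ 0.4601 -0.172   0.0781] mid [ 0.4624 -0.169   0.077 ] ext [0.038  0.0381 0.0099]
```

View pics/c1.png

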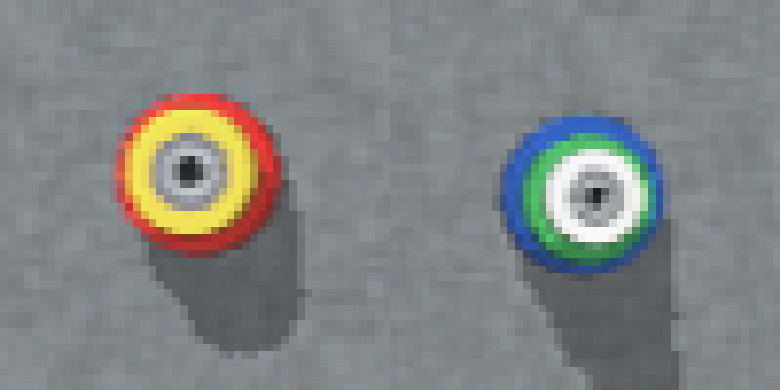

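The crops show yellow sitting concentric on red and white on green on blue, with small offsets. Now the first move, to above the yellow wheel.

```bash
python3 -c "
from h import *
go((.463,.1615,.13))"
```

```text
tcp [0.1737 0.6259 0.2319] t 0.2
(0.463, 0.1615, 0.13) shift [-0.4029 -0.3699  0.1025]
```

Request:
drive_tool(
  motion=[
    [[-0.403,-0.37,0.05],0,0.093],
    [[-0.403,-0.37,0.05],0,0.093],
    [[-0.403,-0.37,0.05],0,0.093],
    [[-0.403,-0.37,0.05],0,0.093],
    [[-0.403,-0.37,0.05],0,0.093],
    [[-0.403,-0.37,0.05],0,0.093],
    [[-0.403,-0.37,0.05],0,0.093],
    [[-0.403,-0.37,0.05],0,0.093],
  ],
)

```text
t: 1.2
tcp_pos: [0.4382, 0.2021, 0.1871]
tool_rot: [0.135, 0.991, 0.0, 0.0]
ft_force: [1.3, 0.2, -0.6]
opening: 1.002
finger_force: 0.0
```

Request:
drive_tool(
  motion=[
    [[0,0,0],0,0.093],
    [[0,0,0],0,0.093],
  ],
)

```text
t: 1.45
tcp_pos: [0.4369, 0.2041, 0.1871]
tool_rot: [0.135, 0.991, 0.0, -0.0]
ft_force: [-0.8, 1.5, -0.1]
opening: 1.0
finger_force: 0.0
```

```bash
python3 -c "
from h import *
go((.463,.1615,.13),(.463,.1615,.052))
print(env.read_state()['joint_pos'],env.read_state()['tool_rot'])"
```

```text
tcp [0.4369 0.2041 0.1871] t 1.45
(0.463, 0.1615, 0.13) shift [-0.0366 -0.0341  0.0571]
(0.463, 0.1615, 0.052) shift [-0.0366 -0.0342  0.1351]
[-0.49673865  0.41646945  0.02076434  1.95500567 -0.01318936  0.77046326
  0.83157288] [ 1.35056730e-01  9.90837783e-01  2.57554264e-04 -3.17275350e-04]
```

Request:
drive_tool(
  motion=[
    [[-0.0366,-0.0342,0.055],0,0.093],
    [[-0.0366,-0.0342,0.055],0,0.093],
    [[-0.0366,-0.0342,0.09],0,0.093],
    [[-0.0366,-0.0342,0.12],0,0.093],
    [[-0.0366,-0.0342,0.135],0,0.093],
    [[-0.0366,-0.0342,0.135],0,0.093],
    [[-0.0366,-0.0342,0.135],0,0.045],
    [[-0.0366,-0.0342,0.135],0,0.045],
  ],
)

```text
t: 2.45
tcp_pos: [0.464, 0.1614, 0.0532]
tool_rot: [0.135, 0.991, 0.001, 0.001]
ft_force: [1.0, -0.7, -0.3]
opening: 0.833
finger_force: 0.0
```

Request:
drive_tool(
  motion=[
    [[0,0,0],0,0.045],
    [[0,0,0],0,0.045],
    [[0,0,0],0,0.045],
  ],
)

```text
t: 2.82
tcp_pos: [0.4635, 0.1611, 0.0524]
tool_rot: [0.135, 0.991, 0.0, 0.0]
ft_force: [-0.0, -0.2, 1.9]
opening: 0.556
finger_force: 30.0
```

```bash
python3 -c "
from h import *
go((.681,.029,.13),(.463,.1615,.13))"
```

```text
tcp [0.4635 0.1611 0.0524] t 2.83
(0.681, 0.029, 0.13) shift [-0.2449 -0.0691 -0.0776]
(0.463, 0.1615, 0.13) shift [ 0.0006  0.0003 -0.0776]
```

Request:
drive_tool(
  motion=[
    [[0,0,-0.02],0,0.045],
    [[0,0,-0.05],0,0.045],
    [[-0.03,-0.01,-0.078],0,0.045],
    [[-0.08,-0.025,-0.078],0,0.045],
    [[-0.13,-0.04,-0.078],0,0.045],
    [[-0.18,-0.055,-0.078],0,0.045],
    [[-0.23,-0.065,-0.078],0,0.045],
    [[-0.245,-0.069,-0.078],0,0.045],
  ],
)

```text
t: 3.82
tcp_pos: [0.6828, 0.0253, 0.1291]
tool_rot: [0.137, 0.991, -0.001, 0.0]
ft_force: [-0.1, 0.0, -1.0]
opening: 0.558
finger_force: 30.0
```

Request:
drive_tool(
  motion=[
    [[0,0,0],0,0.045],
    [[0,0,0],0,0.045],
  ],
)

```text
t: 4.08
tcp_pos: [0.6796, 0.0301, 0.1296]
tool_rot: [0.134, 0.991, 0.0, -0.001]
ft_force: [-0.8, 1.3, -1.3]
opening: 0.552
finger_force: 30.0
```

```bash
python3 -c "
from h import *
go((.681,.029,.031))"
```

```text
tcp [0.6796 0.0301 0.1296] t 4.08
(0.681, 0.029, 0.031) shift [-0.0019 -0.0007  0.0986]
```

Request:
drive_tool(
  motion=[
    [[-0.001,0,0.03],0,0.045],
    [[-0.001,0,0.06],0,0.045],
    [[-0.001,0,0.08],0,0.045],
    [[-0.001,0,0.09],0,0.045],
    [[-0.001,0,0.095],0,0.045],
    [[-0.001,0,0.098],0,0.045],
    [[-0.001,0,0.099],0,0.045],
    [[-0.001,0,0.099],0,0.045],
  ],
)

```text
t: 5.08
tcp_pos: [0.6822, 0.0286, 0.0316]
tool_rot: [0.135, 0.991, 0.0, 0.0]
ft_force: [-0.0, 0.7, -1.0]
opening: 0.55
finger_force: 30.0
```

Request:
drive_tool(
  motion=[
    [[0,0,0.001],0,0.045],
    [[0,0,0.001],0,0.045],
    [[0,0,0.001],0,0.07],
    [[0,0,0.001],0,0.07],
    [[0,0,0.001],0,0.07],
    [[0,0,-0.03],0,0.07],
    [[0,0,-0.06],0,0.093],
    [[0,0,-0.1],0,0.093],
  ],
)

```text
t: 6.08
tcp_pos: [0.6811, 0.0287, 0.1312]
tool_rot: [0.135, 0.991, -0.0, -0.001]
ft_force: [0.7, 0.7, -0.2]
opening: 0.92
finger_force: 0.0
```

```bash
cat > w.py <<'E'
from h import *
import sys
# args: colour u v z_top  -> wheel/nest circle from the top camera, with depth
p,d=env.read_camera('top');P=cloud('top',d)
for a in sys.argv[1:]:
    c,u,v,z=a.split(',');u,v,z=int(u),int(v),float(z)
    k=blob('top',p,c,np.array((u,v)),12)
    w=P[v-20:v+21,u-20:u+21].reshape(-1,3);s=w[abs(w[:,2]-z)<.006]
    print(c,circ('top',k,z) if k is not None else None,len(s),((s.min(0)+s.max(0))/2).round(4) if len(s) else '', np.median(s[:,2]).round(4) if len(s) else '')
cv2.imwrite('pics/last.png',p)
E
python3 w.py red,265,227,.028 yellow,309,161,.032; python3 -c "
from h import *
go((.463,.162,.12))"
```

```text
red (array([0.4632, 0.1616]), 0.0333, array([0.4629, 0.1619]), array([0.0315, 0.032 ])) 301 [0.4623 0.1614 0.028 ] 0.0282
yellow None 0  
tcp [0.6851 0.0288 0.1383] t 6.12
(0.463, 0.162, 0.12) shift [0.2498 0.0688 0.0162]
```

Request:
drive_tool(
  motion=[
    [[0.06,0.016,0],0,0.093],
    [[0.12,0.033,0.01],0,0.093],
    [[0.18,0.05,0.016],0,0.093],
    [[0.24,0.066,0.016],0,0.093],
    [[0.248,0.0685,0.016],0,0.093],
    [[0.248,0.0685,0.016],0,0.093],
    [[0.248,0.0685,0.016],0,0.093],
  ],
)

```text
t: 7.0
tcp_pos: [0.4632, 0.16, 0.1154]
tool_rot: [0.136, 0.991, -0.0, 0.001]
ft_force: [-0.0, 0.2, -0.0]
opening: 1.003
finger_force: 0.0
```

```bash
python3 w.py yellow,309,161,.032; python3 -c "
from h import *
go((.463,.1618,.0235))"
```

```text
yellow (array([0.6777, 0.0288]), 0.039, array([0.6776, 0.0291]), array([0.0371, 0.0374])) 180 [0.6808 0.0294 0.0318] 0.0316
tcp [0.4631 0.1599 0.1152] t 7.05
(0.463, 0.1618, 0.0235) shift [0.0008 0.0018 0.0917]
```

Request:
drive_tool(
  motion=[
    [[0,0.001,0.03],0,0.093],
    [[0,0.001,0.06],0,0.093],
    [[0,0.001,0.08],0,0.093],
    [[0,0.001,0.091],0,0.093],
    [[0,0.001,0.091],0,0.093],
    [[0,0.001,0.091],0,0.058],
    [[0,0.001,0.091],0,0.058],
    [[0,0.001,0.091],0,0.058],
  ],
)

```text
t: 8.05
tcp_pos: [0.4618, 0.1621, 0.0247]
tool_rot: [0.135, 0.991, 0.0, 0.0]
ft_force: [0.8, 0.5, -0.0]
opening: 0.724
finger_force: 0.0
```

Request:
drive_tool(
  motion=[
    [[0,0,0],0,0.058],
    [[0,0,0],0,0.058],
  ],
)

```text
t: 8.3
tcp_pos: [0.4619, 0.1623, 0.0247]
tool_rot: [0.135, 0.991, 0.0, 0.0]
ft_force: [-0.0, -0.1, 5.5]
opening: 0.703
finger_force: 30.0
```

```bash
python3 -c "
from h import *
go((.507,.453,.12))"
```

```text
tcp [0.4619 0.1623 0.0247] t 8.3
(0.507, 0.453, 0.12) shift [ 0.0342  0.2923 -0.0951]
```

Request:
drive_tool(
  motion=[
    [[0,0,-0.02],0,0.058],
    [[0,0,-0.05],0,0.058],
    [[0.005,0.03,-0.095],0,0.058],
    [[0.01,0.09,-0.095],0,0.058],
    [[0.02,0.15,-0.095],0,0.058],
    [[0.026,0.21,-0.095],0,0.058],
    [[0.032,0.265,-0.095],0,0.058],
    [[0.034,0.292,-0.095],0,0.058],
  ],
)

```text
t: 9.3
tcp_pos: [0.5049, 0.4565, 0.1179]
tool_rot: [0.133, 0.991, 0.0, -0.001]
ft_force: [0.2, -0.3, -0.9]
opening: 0.704
finger_force: 30.0
```

Request:
drive_tool(
  motion=[
    [[0,0,0],0,0.058],
    [[0,0,0],0,0.058],
  ],
)

```text
t: 9.55
tcp_pos: [0.5068, 0.4501, 0.1183]
tool_rot: [0.136, 0.991, -0.002, -0.0]
ft_force: [0.1, -0.1, -0.8]
opening: 0.701
finger_force: 30.0
```

```bash
python3 -c "
from h import *
go((.5075,.453,.031))"
```

```text
tcp [0.5068 0.4501 0.1183] t 9.55
(0.5075, 0.453, 0.031) shift [0.0001 0.0032 0.0873]
```

Request:
drive_tool(
  motion=[
    [[0,0.001,0.03],0,0.058],
    [[0,0.001,0.055],0,0.058],
    [[0,0.001,0.07],0,0.058],
    [[0,0.001,0.08],0,0.058],
    [[0,0.001,0.084],0,0.058],
    [[0,0.001,0.087],0,0.058],
    [[0,0.001,0.087],0,0.058],
    [[0,0.001,0.087],0,0.058],
  ],
)

```text
t: 10.55
tcp_pos: [0.5074, 0.4537, 0.0327]
tool_rot: [0.135, 0.991, 0.0, 0.0]
ft_force: [-0.2, 0.2, -1.2]
opening: 0.703
finger_force: 30.0
```

Request:
drive_tool(
  motion=[
    [[0,0,0.001],0,0.058],
    [[0,0,0.002],0,0.058],
    [[0,0,0.002],0,0.058],
    [[0,0,0.002],0,0.083],
    [[0,0,0.002],0,0.083],
    [[0,0,0.002],0,0.083],
    [[0,0,-0.03],0,0.083],
    [[0,0,-0.08],0,0.093],
  ],
)

```text
t: 11.55
tcp_pos: [0.506, 0.4524, 0.1108]
tool_rot: [0.135, 0.991, -0.002, -0.002]
ft_force: [0.8, 0.5, -0.3]
opening: 0.954
finger_force: 0.0
```

Request:
drive_tool(
  motion=[
    [[0,0,-0.03],0,0.093],
    [[0,0,-0.04],0,0.093],
    [[0,0,-0.04],0,0.093],
  ],
)

```text
t: 11.92
tcp_pos: [0.507, 0.4533, 0.1519]
tool_rot: [0.135, 0.991, -0.0, -0.0]
ft_force: [0.8, 0.4, 0.4]
opening: 1.0
finger_force: 0.0
```

```bash
python3 -c "
from h import *
go((.463,-.167,.15))"
```

```text
tcp [0.507  0.4533 0.1519] t 11.93
(0.463, -0.167, 0.15) shift [-0.1235 -0.6094  0.002 ]
```

Request:
drive_tool(
  motion=[
    [[-0.012,-0.06,0],0,0.093],
    [[-0.024,-0.12,0],0,0.093],
    [[-0.036,-0.18,0],0,0.093],
    [[-0.048,-0.24,0],0,0.093],
    [[-0.06,-0.3,0],0,0.093],
    [[-0.072,-0.36,0],0,0.093],
    [[-0.084,-0.42,0],0,0.093],
    [[-0.096,-0.475,0],0,0.093],
  ],
)

```text
t: 12.92
tcp_pos: [0.471, -0.0321, 0.1506]
tool_rot: [0.135, 0.991, -0.0, -0.002]
ft_force: [0.5, -0.1, 0.1]
opening: 0.999
finger_force: 0.0
```

Request:
drive_tool(
  motion=[
    [[-0.0275,-0.1344,0.002],0,0.093],
    [[-0.0275,-0.1344,0.002],0,0.093],
    [[-0.0275,-0.1344,0.002],0,0.093],
    [[-0.0275,-0.1344,0.002],0,0.093],
    [[-0.0275,-0.1344,0.002],0,0.093],
  ],
)

```text
t: 13.55
tcp_pos: [0.4632, -0.1643, 0.1495]
tool_rot: [0.133, 0.991, 0.001, -0.001]
ft_force: [-0.6, 0.3, -0.0]
opening: 0.997
finger_force: 0.0
```

```bash
python3 w.py red,177,211,.034; python3 -c "
from h import *
go((.463,-.167,.0775))"
```

```text
red (array([0.5067, 0.4462]), 0.0459, array([0.5057, 0.4467]), array([0.0434, 0.0445])) 311 [0.5069 0.4524 0.034 ] 0.0336
tcp [ 0.4633 -0.1642  0.1497] t 13.6
(0.463, -0.167, 0.0775) shift [-0.0005 -0.0028  0.0722]
```

Request:
drive_tool(
  motion=[
    [[0,-0.001,0.03],0,0.093],
    [[0,-0.001,0.05],0,0.093],
    [[0,-0.001,0.065],0,0.093],
    [[0,-0.001,0.072],0,0.093],
    [[0,-0.001,0.072],0,0.093],
    [[0,-0.001,0.072],0,0.03],
    [[0,-0.001,0.072],0,0.03],
    [[0,-0.001,0.072],0,0.03],
  ],
)

```text
t: 14.6
tcp_pos: [0.4631, -0.1679, 0.0786]
tool_rot: [0.135, 0.991, -0.0, 0.0]
ft_force: [0.8, 0.4, -0.4]
opening: 0.725
finger_force: 0.0
```

Request:
drive_tool(
  motion=[
    [[0,0,0],0,0.03],
    [[0,0,0],0,0.03],
    [[0,0,0],0,0.03],
    [[0,0,0],0,0.03],
  ],
)

```text
t: 15.1
tcp_pos: [0.4629, -0.1678, 0.0782]
tool_rot: [0.135, 0.991, -0.0, -0.0]
ft_force: [-0.4, 0.1, -0.2]
opening: 0.399
finger_force: 30.0
```

```bash
python3 -c "
from h import *
go((.649,-.2293,.13))"
```

```text
tcp [ 0.4629 -0.1678  0.0782] t 15.1
(0.649, -0.2293, 0.13) shift [-0.1958 -0.0094 -0.0519]
```

Request:
drive_tool(
  motion=[
    [[0,0,-0.02],0,0.03],
    [[0,0,-0.052],0,0.03],
    [[-0.04,0,-0.052],0,0.03],
    [[-0.09,-0.004,-0.052],0,0.03],
    [[-0.14,-0.007,-0.052],0,0.03],
    [[-0.18,-0.009,-0.052],0,0.03],
    [[-0.196,-0.009,-0.052],0,0.03],
    [[-0.196,-0.009,-0.052],0,0.03],
  ],
)

```text
t: 16.1
tcp_pos: [0.6496, -0.2288, 0.1291]
tool_rot: [0.135, 0.991, 0.0, -0.0]
ft_force: [-1.0, 0.8, -0.2]
opening: 0.403
finger_force: 30.0
```

Request:
drive_tool(
  motion=[
    [[0,0,0],0,0.03],
    [[0,0,0],0,0.03],
  ],
)

```text
t: 16.35
tcp_pos: [0.6484, -0.2287, 0.1303]
tool_rot: [0.135, 0.991, 0.0, -0.0]
ft_force: [0.9, 1.5, -0.4]
opening: 0.402
finger_force: 30.0
```

```bash
python3 w.py green,370,230,.054;python3 -c "
from h import *
go((.649,-.2293,.0305))"
```

```text
green (array([ 0.4624, -0.1664]), 0.0257, array([ 0.4628, -0.1654]), array([0.0212, 0.023 ])) 156 [ 0.4621 -0.1625  0.0539] 0.054
tcp [ 0.6486 -0.2287  0.1305] t 16.4
(0.649, -0.2293, 0.0305) shift [-0.0006 -0.0004  0.1   ]
```

Request:
drive_tool(
  motion=[
    [[0,0,0.03],0,0.03],
    [[0,0,0.06],0,0.03],
    [[0,0,0.08],0,0.03],
    [[0,0,0.09],0,0.03],
    [[0,0,0.095],0,0.03],
    [[0,0,0.098],0,0.03],
    [[0,0,0.1],0,0.03],
    [[0,0,0.1],0,0.03],
  ],
)

```text
t: 17.4
tcp_pos: [0.6495, -0.229, 0.0305]
tool_rot: [0.135, 0.991, -0.0, 0.0]
ft_force: [-0.2, -1.3, 0.0]
opening: 0.401
finger_force: 30.0
```

Request:
drive_tool(
  motion=[
    [[0,0,0.0005],0,0.055],
    [[0,0,0.0005],0,0.055],
    [[0,0,0.0005],0,0.055],
    [[0,0,-0.03],0,0.055],
    [[0,0,-0.07],0,0.093],
    [[0,0,-0.1],0,0.093],
    [[0,0,-0.1],0,0.093],
    [[0,0,-0.1],0,0.093],
  ],
)

```text
t: 18.4
tcp_pos: [0.6486, -0.2286, 0.1291]
tool_rot: [0.135, 0.991, 0.0, -0.001]
ft_force: [-0.0, -0.2, -0.2]
opening: 0.966
finger_force: 0.0
```

```bash
python3 -c "
from h import *
go((.463,-.166,.12))"
```

```text
tcp [ 0.6486 -0.2286  0.1291] t 18.4
(0.463, -0.166, 0.12) shift [0.1955 0.0107 0.0095]
```

Request:
drive_tool(
  motion=[
    [[0.05,0.003,0],0,0.093],
    [[0.1,0.006,0],0,0.093],
    [[0.15,0.009,0],0,0.093],
    [[0.185,0.01,0],0,0.093],
    [[0.1955,0.011,0.009],0,0.093],
    [[0.1955,0.011,0.009],0,0.093],
    [[0.1955,0.011,0.009],0,0.093],
  ],
)

```text
t: 19.27
tcp_pos: [0.4645, -0.1662, 0.1207]
tool_rot: [0.135, 0.991, -0.0, -0.0]
ft_force: [0.1, 0.3, 0.5]
opening: 1.0
finger_force: 0.0
```

```bash
python3 w.py white,389,173,.030;python3 -c "
from h import *
go((.463,-.166,.052))"
```

```text
white (array([ 0.6459, -0.2267]), 0.0303, array([ 0.6463, -0.2262]), array([0.0284, 0.0293])) 105 [ 0.6482 -0.2259  0.0303] 0.0296
tcp [ 0.4647 -0.1662  0.1209] t 19.32
(0.463, -0.166, 0.052) shift [ 0.0017 -0.0002  0.0689]
```

Request:
drive_tool(
  motion=[
    [[0.001,0,0.03],0,0.093],
    [[0.001,0,0.05],0,0.093],
    [[0.001,0,0.063],0,0.093],
    [[0.001,0,0.0685],0,0.093],
    [[0.001,0,0.0685],0,0.093],
    [[0.001,0,0.0685],0,0.045],
    [[0.001,0,0.0685],0,0.045],
    [[0.001,0,0.0685],0,0.045],
  ],
)

```text
t: 20.32
tcp_pos: [0.4631, -0.1658, 0.053]
tool_rot: [0.135, 0.991, -0.0, 0.0]
ft_force: [0.0, 0.1, 0.2]
opening: 0.728
finger_force: 0.0
```

Request:
drive_tool(
  motion=[
    [[0,0,0],0,0.045],
    [[0,0,0],0,0.045],
    [[0,0,0],0,0.045],
  ],
)

```text
t: 20.7
tcp_pos: [0.4629, -0.166, 0.0528]
tool_rot: [0.135, 0.991, -0.0, 0.0]
ft_force: [-0.6, -0.3, 1.8]
opening: 0.551
finger_force: 30.0
```

```bash
python3 -c "
from h import *
go((.633,.1895,.12))"
```

```text
tcp [ 0.4629 -0.166   0.0528] t 20.7
(0.633, 0.1895, 0.12) shift [-0.0687  0.388  -0.0673]
```

Request:
drive_tool(
  motion=[
    [[0,0,-0.02],0,0.045],
    [[0,0,-0.067],0,0.045],
    [[-0.01,0.055,-0.067],0,0.045],
    [[-0.02,0.115,-0.067],0,0.045],
    [[-0.03,0.175,-0.067],0,0.045],
    [[-0.041,0.235,-0.067],0,0.045],
    [[-0.052,0.295,-0.067],0,0.045],
    [[-0.062,0.35,-0.067],0,0.045],
  ],
)

```text
t: 21.7
tcp_pos: [0.6164, 0.1575, 0.1191]
tool_rot: [0.134, 0.991, 0.0, -0.0]
ft_force: [0.8, 0.5, -0.8]
opening: 0.549
finger_force: 30.0
```

Request:
drive_tool(
  motion=[
    [[-0.0067,0.038,0],0,0.045],
    [[-0.0067,0.038,0],0,0.045],
    [[-0.0067,0.038,0],0,0.045],
    [[-0.0067,0.038,0],0,0.045],
  ],
)

```text
t: 22.2
tcp_pos: [0.6326, 0.1873, 0.1195]
tool_rot: [0.136, 0.991, -0.001, -0.0]
ft_force: [0.4, -0.2, -0.9]
opening: 0.554
finger_force: 30.0
```

```bash
python3 w.py blue,370,230,.028;python3 -c "
from h import *
go((.633,.1895,.031))"
```

```text
blue (array([ 0.4644, -0.1681]), 0.033, array([ 0.4644, -0.1681]), array([0.0309, 0.032 ])) 298 [ 0.4644 -0.1675  0.028 ] 0.0281
tcp [0.6327 0.1876 0.1197] t 22.25
(0.633, 0.1895, 0.031) shift [0.0002 0.0021 0.0887]
```

Request:
drive_tool(
  motion=[
    [[0,0.001,0.03],0,0.045],
    [[0,0.001,0.055],0,0.045],
    [[0,0.001,0.07],0,0.045],
    [[0,0.001,0.08],0,0.045],
    [[0,0.001,0.085],0,0.045],
    [[0,0.001,0.088],0,0.045],
    [[0,0.001,0.0885],0,0.045],
    [[0,0.001,0.0885],0,0.045],
  ],
)

```text
t: 23.25
tcp_pos: [0.6335, 0.1909, 0.0316]
tool_rot: [0.135, 0.991, 0.0, 0.0]
ft_force: [-0.0, 0.3, -1.3]
opening: 0.551
finger_force: 30.0
```

Underside is about 0.8 mm above the floor, so I'll lower a little and release.

Request:
drive_tool(
  motion=[
    [[0,0,0.001],0,0.045],
    [[0,0,0.001],0,0.045],
    [[0,0,0.001],0,0.07],
    [[0,0,0.001],0,0.07],
    [[0,0,0.001],0,0.07],
    [[0,0,-0.03],0,0.07],
    [[0,0,-0.06],0,0.093],
    [[0,0,-0.09],0,0.093],
  ],
)

```text
t: 24.25
tcp_pos: [0.633, 0.1907, 0.1218]
tool_rot: [0.135, 0.991, -0.0, -0.0]
ft_force: [-0.6, -0.9, -0.3]
opening: 0.918
finger_force: 0.0
```

Request:
drive_tool(
  motion=[
    [[0,0,0],0,0.093],
    [[0,0,0],0,0.093],
  ],
)

```text
t: 24.5
tcp_pos: [0.6324, 0.1905, 0.12]
tool_rot: [0.135, 0.991, -0.0, -0.001]
ft_force: [0.4, -0.2, -1.3]
opening: 0.992
finger_force: 0.0
```

```bash
python3 -c "
from h import *
go((.4644,-.1678,.12))"
```

```text
tcp [0.6324 0.1905 0.12  ] t 24.5
(0.4644, -0.1678, 0.12) shift [ 0.066  -0.3902  0.0006]
```

Request:
drive_tool(
  motion=[
    [[0.01,-0.06,0],0,0.093],
    [[0.02,-0.12,0],0,0.093],
    [[0.03,-0.18,0],0,0.093],
    [[0.04,-0.24,0],0,0.093],
    [[0.051,-0.3,0],0,0.093],
    [[0.061,-0.36,0],0,0.093],
    [[0.066,-0.39,0],0,0.093],
    [[0.066,-0.39,0],0,0.093],
  ],
)

```text
t: 25.5
tcp_pos: [0.4629, -0.17, 0.12]
tool_rot: [0.138, 0.99, -0.0, -0.002]
ft_force: [0.4, 0.1, 0.4]
opening: 1.001
finger_force: 0.0
```

Request:
drive_tool(
  motion=[
    [[0,0,0],0,0.093],
    [[0,0,0],0,0.093],
  ],
)

```text
t: 25.75
tcp_pos: [0.4659, -0.1654, 0.1207]
tool_rot: [0.133, 0.991, 0.001, -0.0]
ft_force: [-0.3, 0.4, -0.2]
opening: 1.001
finger_force: 0.0
```

```bash
python3 w.py green,259,174,.032;python3 -c "
from h import *
go((.4644,-.1678,.024))"
```

```text
green (array([0.6305, 0.1872]), 0.0383, array([0.6302, 0.1872]), array([0.0362, 0.0369])) 186 [0.6332 0.1893 0.032 ] 0.0324
tcp [ 0.4659 -0.1656  0.1209] t 25.8
(0.4644, -0.1678, 0.024) shift [ 0.0009 -0.0026  0.0969]
```

Request:
drive_tool(
  motion=[
    [[0,-0.001,0.03],0,0.093],
    [[0,-0.001,0.06],0,0.093],
    [[0,-0.001,0.085],0,0.093],
    [[0,-0.001,0.0965],0,0.093],
    [[0,-0.001,0.0965],0,0.093],
    [[0,-0.001,0.0965],0,0.058],
    [[0,-0.001,0.0965],0,0.058],
    [[0,-0.001,0.0965],0,0.058],
  ],
)

```text
t: 26.8
tcp_pos: [0.4654, -0.1685, 0.0253]
tool_rot: [0.135, 0.991, -0.0, 0.001]
ft_force: [-0.6, -0.8, -0.7]
opening: 0.723
finger_force: 1.1
```

Request:
drive_tool(
  motion=[
    [[0,0,0],0,0.058],
    [[0,0,0],0,0.058],
  ],
)

```text
t: 27.05
tcp_pos: [0.4653, -0.1687, 0.0252]
tool_rot: [0.135, 0.991, -0.0, 0.0]
ft_force: [0.2, -0.0, 5.7]
opening: 0.701
finger_force: 30.0
```

```bash
python3 -c "
from h import *
go((.514,-.4295,.12))"
```

```text
tcp [ 0.4653 -0.1687  0.0252] t 27.05
(0.514, -0.4295, 0.12) shift [-0.1168 -0.2383 -0.0946]
```

Request:
drive_tool(
  motion=[
    [[0,0,-0.02],0,0.058],
    [[0,0,-0.05],0,0.058],
    [[-0.01,-0.02,-0.095],0,0.058],
    [[-0.035,-0.07,-0.095],0,0.058],
    [[-0.06,-0.12,-0.095],0,0.058],
    [[-0.085,-0.17,-0.095],0,0.058],
    [[-0.107,-0.22,-0.095],0,0.058],
    [[-0.117,-0.238,-0.095],0,0.058],
  ],
)

```text
t: 28.05
tcp_pos: [0.5119, -0.4336, 0.1185]
tool_rot: [0.138, 0.99, -0.001, -0.001]
ft_force: [-0.0, -0.8, -1.1]
opening: 0.704
finger_force: 30.0
```

Request:
drive_tool(
  motion=[
    [[0,0,0],0,0.058],
    [[0,0,0],0,0.058],
    [[0,0,0],0,0.058],
  ],
)

```text
t: 28.42
tcp_pos: [0.5145, -0.4268, 0.1196]
tool_rot: [0.134, 0.991, 0.001, -0.0]
ft_force: [0.7, -0.1, -0.3]
opening: 0.707
finger_force: 30.0
```

```bash
python3 -c "
from h import *
go((.514,-.4295,.0315))"
```

```text
tcp [ 0.5145 -0.4268  0.1196] t 28.43
(0.514, -0.4295, 0.0315) shift [-0.0003 -0.0029  0.0881]
```

Request:
drive_tool(
  motion=[
    [[0,-0.001,0.03],0,0.058],
    [[0,-0.001,0.055],0,0.058],
    [[0,-0.001,0.07],0,0.058],
    [[0,-0.001,0.08],0,0.058],
    [[0,-0.001,0.085],0,0.058],
    [[0,-0.001,0.088],0,0.058],
    [[0,-0.001,0.088],0,0.058],
    [[0,-0.001,0.088],0,0.058],
  ],
)

```text
t: 29.42
tcp_pos: [0.514, -0.4302, 0.0322]
tool_rot: [0.135, 0.991, -0.0, 0.0]
ft_force: [0.1, -0.1, -1.4]
opening: 0.707
finger_force: 30.0
```

Request:
drive_tool(
  motion=[
    [[0,0,0.001],0,0.058],
    [[0,0,0.001],0,0.058],
    [[0,0,0.001],0,0.083],
    [[0,0,0.001],0,0.083],
    [[0,0,0.001],0,0.083],
    [[0,0,-0.03],0,0.083],
    [[0,0,-0.06],0,0.083],
    [[0,0,-0.1],0,0.093],
  ],
)

```text
t: 30.42
tcp_pos: [0.5132, -0.4295, 0.1317]
tool_rot: [0.135, 0.991, 0.001, -0.001]
ft_force: [0.2, -0.3, 0.4]
opening: 0.955
finger_force: 0.0
```

Request:
drive_tool(
  motion=[
    [[0.2,0.2,-0.05],0,0.093],
    [[0.2,0.2,-0.05],0,0.093],
    [[0.06,0.2,-0.05],0,0.093],
    [[0.06,0.2,-0.05],0,0.093],
    [[0.06,0.2,-0.05],0,0.093],
    [[0.06,0.2,-0.05],0,0.093],
  ],
)

```text
t: 31.18
tcp_pos: [0.5091, -0.2217, 0.1816]
tool_rot: [0.135, 0.991, -0.0, -0.0]
ft_force: [-0.1, -0.7, -0.6]
opening: 0.999
finger_force: 0.0
```

```bash
python3 w.py red,177,211,.034 blue,450,217,.034 green,259,174,.032 yellow,309,161,.032 white,389,173,.030; python3 -c "
import cv2
p=cv2.imread('pics/last.png');cv2.imwrite('pics/f.png',cv2.resize(p[130:260,140:500],(792,286)))"
```

```text
red (array([0.5067, 0.4462]), 0.0459, array([0.5057, 0.4467]), array([0.0434, 0.0445])) 315 [0.5068 0.4524 0.034 ] 0.0343
blue (array([ 0.5135, -0.4228]), 0.0461, array([ 0.513 , -0.4231]), array([0.0438, 0.0443])) 287 [ 0.513  -0.4286  0.0339] 0.0336
green (array([0.6305, 0.1872]), 0.0383, array([0.6302, 0.1872]), array([0.0362, 0.0369])) 195 [0.633  0.1901 0.0321] 0.0318
yellow (array([0.6777, 0.0288]), 0.039, array([0.6776, 0.0291]), array([0.0371, 0.0374])) 168 [0.6813 0.0294 0.0321] 0.0316
white (array([ 0.6459, -0.2267]), 0.0303, array([ 0.6463, -0.2262]), array([0.0284, 0.0293])) 98 [ 0.6481 -0.2258  0.03  ] 0.0296
```

View pics/f.png

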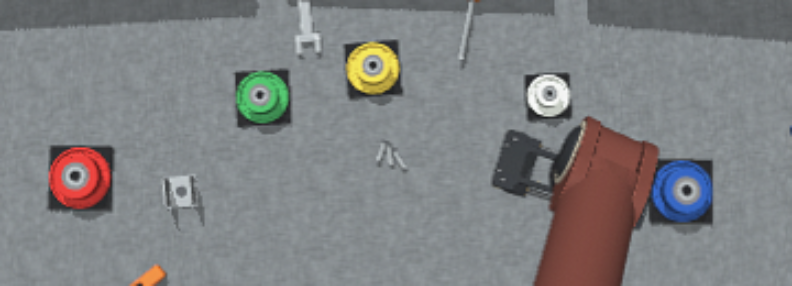

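The final view shows all five wheels in their nests: red (78,177), green (260,95), yellow (372,66), white (549,95) and blue (686,190) in the crop. Measured tops are within 0.5 mm of the seated heights, and each wheel is centred to within a few mm.

```bash
python3 -c "
from cell import env
print(env.hand_in())"
```

```text
the job is handed in; nothing more can be done
None
```

I took both stacks apart and set each of the five wheels in the nest of its own colour; by camera they sit flat and within about 4 mm of centre, and I handed the job in at about 31 s, though the hand-in call returned no verdict.

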